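Lock the last foot of an upturned pot stand

ROBOT

A 6-joint arm with a two-finger parallel gripper is mounted at the origin on a cart in front of the work surface, level with it; the furniture and walls round the work are solid. World frame = base frame: x ahead of the robot, y to its left, z up, the work surface at z = 0. Lengths are in m, angles in rad, forces in N, time in s.
With the tool pointing down it reaches from about 0.3 to 0.825 m from the base axis. Payload 5.4 kg.
Tool frame: the origin (TCP) lies at the very end of the fingers, on their centre line; the grasp point (between the pads) lies 19 mm behind it; x points along the fingers, z is the direction in which the jaws open and shut, and the axes are right-handed (so a half turn about x gives the same grasp; the last joint's range is limited). The gripper opens to 92 mm and grips with 3 to 60 N. Pads are 20 mm wide; open, the fingers measure 128 mm over their backs; the gripper's body (75 mm by 189 mm) begins 69 mm behind the grasp point.
Start: joints at [1.096, 0.158, 1.597, -0, 1.386, -0.21], TCP at [0.15, 0.555, 0.215] pointing down, gripper open.
Joint ranges: [-2.91, 2.91], [-0.94, 2.29], [0.18, 2.7], [-1.29, 4.43], [0.17, 2.64], [-3, 3]. Speed limits (rad/s): [2.57, 2.57, 3.14, 3.14, 3.14, 3.14].

INTERFACE

Orientations are given as a unit quaternion [w, x, y, z].
In Python, from bench import ctrl, fingers, solve_ik, get_obs, read_camera, calibration, ticket gives the robot as it stands. Calls block until the motion is done:
- ctrl.reach(position, orientation): joint-space move of the TCP to a pose.
- ctrl.line_to(position, ori=None, rate=0.15, max_force=None): straight line of the TCP; ori=None keeps the orientation; rate is the mean speed in m/s. With max_force (N) it stops when the force on the tool has changed by that much, and returns True; else False.
- ctrl.move_j(angles): joint-space move.
- fingers.set_gripper(opening, strength=None): finger opening in m; strength is the grip in N (None keeps the last); returns when the fingers have stopped.
- ctrl.wait(seconds).
- solve_ik(position, orientation): joint angles nearest the present ones, or None.
- get_obs(): the state.
- read_camera(name): name is "scene" or "side" or "wrist"; returns the picture (384x512x3 uint8, red, green, blue); there is no depth.
- calibration(name): a dict with "camera_matrix" (3x3 intrinsics, pixels), "R" (3x3) and "t" (3): a world point X has camera coordinates R X + t. Camera axes: x right, y down, z forward; pixel columns grow to the right and rows downward; lengths in m; the calibration is good to about 2 mm. A picture is of the moment at which its call begins: read the wrist's pose just before it. calibration takes no time and is no camera call; for the wrist camera it gives the pose at the moment of the call.
A pose or a line that the arm cannot do raises ctrl.Unreachable and nothing moves.
- ticket.hand_in(): hands the job in, once; it reports no verdict.
The state is a dict: "clock": time; "joint_pos": joint angles; "joint_velocities": joint speeds; "tau": joint torques, N m; "tool_pos": TCP position; "tool_rot": TCP orientation; "wrist_force": force on the tool from outside, world axes, zero at the start; "wrist_torque": the same for the moment, N m; "grip_width": finger opening in m.
Only numpy, scipy, OpenCV 4.12 (cv2) and the standard library are available. Lean on these libraries where they do the work, as an engineer would, in place of code of your own. Each camera call takes 0.05 s, during which the arm holds its last target. There are 200 camera calls.

TASK

A round three-footed pot stand lies upside down; each threaded foot carries a hex nut at the bottom and a wing nut above it that locks it. Two wing nuts are already locked down on their hex nuts; the third, beside the hanging eyelet in the stand's rim, still stands clear of its hex nut. Run that third wing nut down (clockwise seen from above) until it meets the hex nut, tighten it firmly, some 20 degrees past first contact, and let go; leave the two locked wing nuts alone.

Things in the scene. Friction and masses are not known exactly. Their poses are not given: they have to be found in the camera images.
- wing_nut_center (a point): Loose wing nut, dark metal: flat-sided bar 16 mm thick, 60 mm long, on a round flange 26 mm wide, 6 mm high; 34 mm high in all, 43 at the wing ends. Point on its axis between the flat sides, 22 mm above its underside; x along the wings, y across the 16 mm, z up. The foot, 11 mm thick, passes through it to a tip 90 mm above the worktop. Locked, the point is 54 mm above the worktop.
- nut_run (a joint): Turn of the loose wing nut down its steep thread, rad, growing clockwise seen from above: 0.25 to 0.5 at the start, 1.3 where it meets the hex nut and stops. It sinks 9 mm per rad, so it starts 7 to 9.5 mm above the hex nut. It turns easily (0.05 N m).
- nut_tight (a joint): Further clockwise turn of the same wing nut after contact, rad: 0 at the start, hard end at 0.55. It takes about 0.15 N m and stays where it is left. The wing nut's whole turn is nut_run plus nut_tight.
- locked_nuts: The two locked wing nuts, shaped like the loose one but with no gap over their brass hex nuts (24 mm wide, tops 32 mm above the worktop). Origin: centre of the fixed wooden stand, a disc 230 mm across, upper face at 18 mm, three feet 65 mm from its centre. x points to the loose nut's foot and, 102 mm out, the 19 mm eyelet; the locked ones stand 120 degrees to either side.

How it is judged:
At the end, for the whole second after the job is handed in: The loose wing nut is down on its hex nut (within 0.04 rad of contact) and tightened at least 0.15 rad (about 9 degrees) past contact, and the robot has let go (value of joint nut_run above 1.26 rad and value of joint nut_tight above 0.15 rad and contact force between the fingers and anything else below 0.5 N); the robot touches nothing.
It fails at once if the robot pushes on a locked wing nut (more than 5 N) (contact force between any of the fingers, the arm and locked_nuts above 5 N).
It also fails if it takes over 32 s, if anything falls off the work surface, if the arm or the gripper's body presses on something with over 40 N, if the wrist force passes 120 N, or if a joint passes its speed limit or range.

## Working session

There is one attempt and no reset: what is moved stays moved. The work goes in short steps, each a Python script; the robot and the scene stay as the last script left them, time stands still between calls to the robot, and variables do not carry over. Pictures are saved under pics/ and viewed, about 8 in all and at most 12, crops included, and the job is handed in when it is done.

```bash
mkdir -p pics; ls
python3 - <<'E'
from bench import *
import cv2,numpy as np
a=[read_camera(n) for n in("scene","side")]
for n,i in zip(("scene","side"),a):
    cv2.imwrite(f"pics/{n}0.png",i[...,::-1]); c=calibration(n); print(n,np.round(c["camera_matrix"],1).tolist(),np.round(-np.array(c["R"]).T@c["t"],3))
cv2.imwrite("pics/both0.png",cv2.resize(np.hstack(a)[...,::-1],(800,300)))
o=get_obs();print(o["clock"],o["tool_rot"],o["grip_width"])
E
```

```text
pics
scene [[442.4, 0.0, 257.8], [0.0, 442.4, 187.1], [0.0, 0.0, 1.0]] [ 0.186 -0.427  0.704]
side [[481.2, 0.0, 256.3], [0.0, 481.2, 188.5], [0.0, 0.0, 1.0]] [0.268 0.692 0.57 ]
0.1 [ 0.56107278 -0.42987345  0.56218862  0.42936011] 0.09161752087957437
```

View pics/scene0.png

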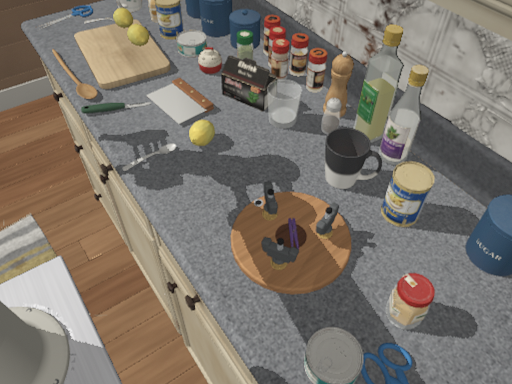

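View pics/side0.png

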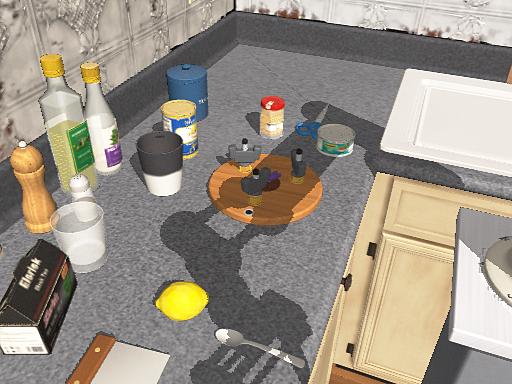

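The stand is at about (291,240) in scene and (265,187) in side. The eyelet shows at (258,203) and (248,211), so the loose nut is the one at (270,200) / (256,185). Next: fit the disc and enlarge the crops.

```bash
cat > h.py <<'E'
import numpy as np,cv2
from bench import calibration
def ray(c,p):
    K,R,t=[np.array(c[k]) for k in("camera_matrix","R","t")]
    return -R.T@t, R.T@np.linalg.solve(K,[p[0],p[1],1.])
def plane(c,p,z):
    o,d=ray(c,p); return o+d*(z-o[2])/d[2]
def proj(c,X):
    q=np.array(c["camera_matrix"])@(np.array(c["R"])@X+c["t"]); return q[:2]/q[2]
def tri(ps):
    A=np.zeros((3,3));b=np.zeros(3)
    for c,p in ps:
        o,d=ray(c,p);d=d/np.linalg.norm(d);M=np.eye(3)-np.outer(d,d);A+=M;b+=M@o
    return np.linalg.solve(A,b)
E
python3 - <<'E'
from h import *
S={"scene":((291,240),(225,165,135,100)),"side":((265,187),(205,130,125,94))}
out=[]
for n,(p,(x,y,w,h)) in S.items():
    im=cv2.imread(f"pics/{n}0.png");hsv=cv2.cvtColor(im,cv2.COLOR_BGR2HSV)
    m=cv2.inRange(hsv,(5,90,60),(20,255,255));m=cv2.morphologyEx(m,cv2.MORPH_OPEN,np.ones((3,3)))
    cs=[k for k in cv2.findContours(m,cv2.RETR_EXTERNAL,cv2.CHAIN_APPROX_NONE)[0] if cv2.pointPolygonTest(cv2.convexHull(k),p,False)>0]
    k=cv2.convexHull(max(cs,key=cv2.contourArea)); c=calibration(n)
    P=np.array([plane(c,q[0],.018)[:2] for q in k]).astype(np.float32)
    print(n,cv2.minEnclosingCircle(P),P.min(0),P.max(0))
    out.append(cv2.resize(im[y:y+h,x:x+w],None,fx=4,fy=4,interpolation=cv2.INTER_CUBIC))
    cv2.imwrite(f"pics/{n}crop.png",out[-1])
E
```

```text
scene ((0.5197383165359497, -0.06481049209833145), 0.11663728952407837) [ 0.40434623 -0.17919731] [0.633676   0.05103604]
side ((0.5176342725753784, -0.049072813242673874), 0.12183235585689545) [ 0.40462816 -0.17002192] [0.6343826  0.07230479]
```

View pics/scenecrop.png

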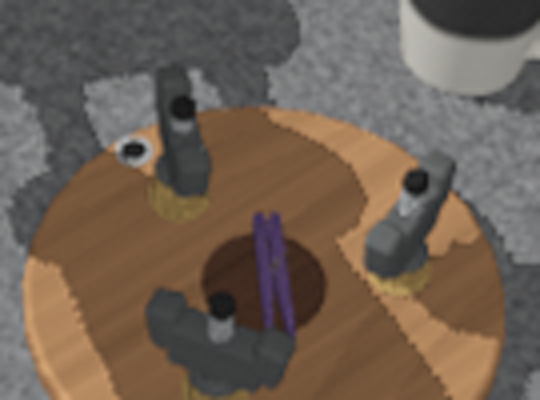

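View pics/sidecrop.png

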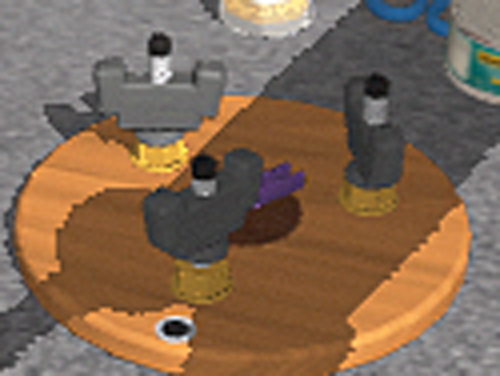

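Crops: loose nut tip is at (183,100) and (204,160), wing ends at (172,75)/(195,165) in the scene crop and (165,205)/(242,158) in the side crop. The eyelet is at (133,151) and (176,328).

Run:
```python
from h import *
a,b=calibration("scene"),calibration("side")
s=lambda p:(225+p[0]/4-.4,165+p[1]/4-.4); d=lambda p:(205+p[0]/4-.4,130+p[1]/4-.4)
T={}
for n,p,q in(("loose",(183,102),(204,160)),("R",(417,177),(160,40)),("B",(222,298),(376,82))):
    T[n]=tri([(a,s(p)),(b,d(q))]);print(n,T[n].round(4),plane(a,s(p),.09).round(4),plane(b,d(q),.09).round(4))
print("eye",plane(a,s((133,151)),.018).round(4),plane(b,d((176,328)),.018).round(4))
C=sum(T.values())/3;print("C",C)
for n in T: v=T[n]-C;print(n,np.hypot(*v[:2]),np.degrees(np.arctan2(v[1],v[0])))
for c,f,e in((a,s,((172,75),(198,168))),(b,d,((165,205),(242,158)))):
    P=[plane(c,f(x),.081) for x in e];v=P[0]-P[1];print("wing",np.round(P,4).tolist(),np.hypot(*v[:2]),np.degrees(np.arctan2(v[1],v[0])))
```

```text
loose [0.5194 0.0052 0.0889] [0.5191 0.0045 0.09  ] [0.5186 0.0069 0.09  ]
R [ 0.5799 -0.09    0.088 ] [ 0.5795 -0.0909  0.09  ] [ 0.5777 -0.0862  0.09  ]
B [ 0.4681 -0.0935  0.0879] [ 0.4681 -0.0945  0.09  ] [ 0.4664 -0.0896  0.09  ]
eye [0.518  0.0425 0.018 ] [0.5178 0.0407 0.018 ]
C [ 0.52248802 -0.05946405  0.08827965]
loose 0.06470414525876787 92.69869189745478
R 0.0650209956157197 -28.03135726351879
B 0.06414611186430966 -147.91232649012093
wing [[0.5298, 0.0277, 0.081], [0.5062, -0.0256, 0.081]] 0.058357246349353034 66.1603871863313
wing [[0.5263, 0.0348, 0.081], [0.5077, -0.0144, 0.081]] 0.05262224906340365 69.30038447602048
```

```bash
cat >> h.py <<'E'
def ori(jaw):
    z=np.array([np.cos(jaw),np.sin(jaw),0]);x=np.array([0,0,-1.]);R=np.c_[x,np.cross(z,x),z]
    from scipy.spatial.transform import Rotation
    q=Rotation.from_matrix(R).as_quat();return q[[3,0,1,2]]
E
python3 - <<'E'
from h import *
from bench import *
a=calibration("scene")
for n,p,z in(("mug",(342,183),0),("mugtop",(347,145),.1),("glass",(283,122),0),("pepper",(335,112),0),("oil",(370,135),0),("vin",(395,160),0),("box",(245,100),0),("lemon",(202,140),0)):print(n,plane(a,p,z).round(3))
for s in(0,np.pi):
  for dl in(0,-1.3,-1.5):
    w=np.radians(67.5)-np.pi/2+s+dl
    for z in(.05,.2):
      j=solve_ik([.5194,.0055,z],ori(w));print(round(np.degrees(w)),z,None if j is None else np.round(j,2))
E
```

```text
mug [ 0.708 -0.003  0.   ]
mugtop [0.712 0.009 0.1  ]
glass [0.725 0.232 0.   ]
pepper [0.858 0.19  0.   ]
oil [0.869 0.077 0.   ]
vin [ 0.856 -0.018  0.   ]
box [0.697 0.359 0.   ]
lemon [0.527 0.287 0.   ]
-22 0.05 [-0.22  0.21  1.89 -0.    1.04  0.17]
-22 0.2 [-0.22  0.03  1.77 -0.    1.35  0.17]
-97 0.05 [-0.22  0.21  1.89 -0.    1.04  1.47]
-97 0.2 [-0.22  0.03  1.77 -0.    1.35  1.47]
-108 0.05 [-0.22  0.21  1.89 -0.    1.04  1.67]
-108 0.2 [-0.22  0.03  1.77 -0.    1.35  1.67]
158 0.05 [-0.22  0.21  1.89 -0.    1.04 -2.97]
158 0.2 [-0.22  0.03  1.77 -0.    1.35 -2.97]
83 0.05 [-0.22  0.21  1.89 -0.    1.04 -1.67]
83 0.2 [-0.22  0.03  1.77 -0.    1.35 -1.67]
72 0.05 [-0.22  0.21  1.89 -0.    1.04 -1.47]
72 0.2 [-0.22  0.03  1.77 -0.    1.35 -1.47]
```

Run:
```python
from h import *
from bench import *
w=np.radians(-22.5)
ctrl.reach([.5194,.0055,.19],ori(w))
c=calibration("wrist");im=read_camera("wrist");cv2.imwrite("pics/w1.png",im[...,::-1])
import pickle;pickle.dump(c,open("w1.pkl","wb"))
print(get_obs()["clock"],get_obs()["tool_pos"],proj(c,np.array([.5194,.0055,.09])))
```

```text
2.5083 [0.51942783 0.00623996 0.19005012] [256.82292506 194.43776303]
```

View pics/w1.png

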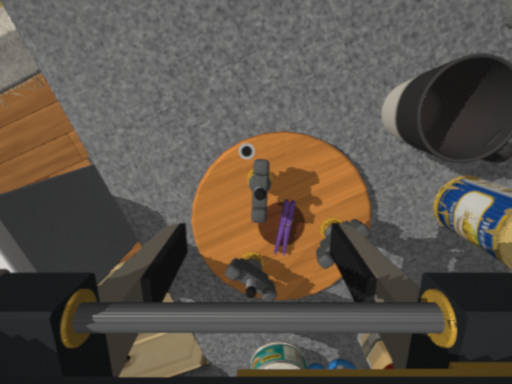

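The wrist view shows the loose nut's tip at (260,193), predicted at (257,194). Its bar runs nearly vertically from (261,160) to (259,221), and the jaws lie across it.

Run:
```python
from h import *
import pickle
c=pickle.load(open("w1.pkl","rb"))
print(plane(c,(260,193),.09))
A,B=plane(c,(261,160),.082),plane(c,(259,221),.082);v=A-B;print(A,B,np.hypot(*v[:2]),np.degrees(np.arctan2(v[1],v[0])))
im=cv2.imread("pics/w1.png");hsv=cv2.cvtColor(im,cv2.COLOR_BGR2HSV)
m=cv2.inRange(hsv,(0,0,0),(180,80,110));m[:150]=0;m[228:]=0;m[:,:240]=0;m[:,280:]=0
m=cv2.morphologyEx(m,cv2.MORPH_OPEN,np.ones((3,3)))
k=max(cv2.findContours(m,0,1)[0],key=cv2.contourArea);r=cv2.minAreaRect(k);print(r)
bx=cv2.boxPoints(r);P=np.array([plane(c,q,.08)[:2] for q in bx])
for i in range(4):
    v=P[i]-P[i-1];print(np.hypot(*v),np.degrees(np.arctan2(v[1],v[0])))
print(P.mean(0))
```

```text
[0.5228078  0.00566393 0.09      ]
[0.53551814 0.03388564 0.082     ] [ 0.50964584 -0.02375367  0.082     ] 0.0631796325849316 65.82632982083886
((259.5, 191.0), (62.0, 19.0), 90.0)
0.06471589885161363 67.09082188619344
0.018524835325175005 -22.462198000671325
0.06471804185688149 -111.87148669447805
0.019696918668690742 157.5358449567988
[0.52173316 0.00421333]
```

Run:
```python
from h import *
from bench import *
w=np.radians(-23.3)
fingers.set_gripper(.05,10)
print(ctrl.line_to([.5215,.0055,.09],ori(w),rate=.15))
print(ctrl.line_to([.5215,.0055,.0515],rate=.08,max_force=8))
o=get_obs();print(o["clock"],o["tool_pos"],o["wrist_force"].round(1))
fingers.set_gripper(0,8)
o=get_obs();print(o["clock"],o["tool_pos"],o["grip_width"],np.round(o["wrist_force"],2),np.round(o["wrist_torque"],2))
f=np.array(o["wrist_force"]);z=np.array([np.cos(w),np.sin(w),0]);print("along jaw",f@z)
cv2.imwrite("pics/w2.png",read_camera("wrist")[100:300,150:400,::-1])
```

```text
False
False
4.7167 [0.52154048 0.00549147 0.05145738] [-0.4 -0.8 -0.1]
5.3167 [0.52107204 0.00572073 0.0516352 ] 0.01627191993209657 [-2.13  1.53  4.04] [ 0.14  0.68 -0.07]
along jaw -2.5593863482439327
```

View pics/w2.png

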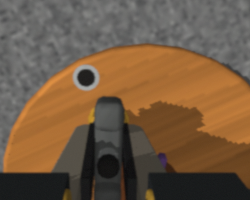

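The grip is on the bar: width 16.3 mm, with the foot centred between the fingers. Now turn clockwise in steps, sinking 9 mm per rad, and watch the wrist moment.

Run:
```python
from h import *
from bench import *
fingers.set_gripper(0,35)
w0=np.radians(-23.3);p0=np.array([.5211,.0057,.0515])
for i in range(1,6):
    a=.15*i
    ctrl.line_to(p0-[0,0,.009*a],ori(w0-a),rate=.004)
    o=get_obs();print(round(a,2),round(o["clock"],2),np.round(o["tool_pos"],4),np.round(o["wrist_force"],1),np.round(o["wrist_torque"],2),round(o["grip_width"],4))
    if np.linalg.norm(o["wrist_force"])>40: break
```

```text
0.15 6.09 [0.5212 0.0056 0.0504] [-2.   0.5  5.9] [-0.01  0.61 -0.1 ] 0.0158
0.3 6.58 [0.5214 0.0055 0.049 ] [-2.   0.3  4.6] [-0.08  0.55 -0.03] 0.0159
0.45 7.06 [0.5215 0.0054 0.0477] [-0.8 -1.2  4.5] [-0.28  0.38 -0.08] 0.0154
0.6 7.54 [0.5216 0.0052 0.0464] [-1.3 -3.2  3.7] [-0.65  0.26 -0.07] 0.0157
0.75 8.03 [0.5217 0.0051 0.045 ] [ 0.8 -5.2  3.4] [-1.08  0.08 -0.13] 0.0159
```

Run:
```python
from h import *
from bench import *
w0=np.radians(-23.3);p0=np.array([.5215,.0052,.0515])
for a in np.arange(.8,1.31,.05):
    ctrl.line_to(p0-[0,0,.009*min(a,.93)],ori(w0-a),rate=.003); ctrl.wait(.1)
    o=get_obs();R=np.array(o["tool_rot"])
    from scipy.spatial.transform import Rotation as Ro
    z=Ro.from_quat(R[[1,2,3,0]]).as_matrix()[:,2]
    print(round(a,2),round(w0-np.arctan2(z[1],z[0]),3),round(o["clock"],2),np.round(o["tool_pos"],4),np.round(o["wrist_force"],1),np.round(o["wrist_torque"],2),round(o["grip_width"],4))
    if np.linalg.norm(o["wrist_force"])>50: break
cv2.imwrite("pics/w3.png",read_camera("wrist")[100:300,150:400,::-1])
```

```text
0.8 0.799 8.53 [0.5217 0.005  0.0445] [-0.1 -3.4  4.6] [-0.86  0.17 -0.02] 0.0157
0.85 0.849 8.93 [0.5218 0.005  0.0441] [-0.9 -3.1  6. ] [-0.87  0.31  0.05] 0.0154
0.9 0.899 9.33 [0.5218 0.0049 0.044 ] [-1.1 -5.2  8.3] [-0.89  0.44  0.07] 0.0161
0.95 0.949 9.68 [0.5218 0.0048 0.0439] [-2.9 -4.2 10.3] [-0.95  0.62  0.02] 0.0156
1.0 0.999 10.03 [0.5219 0.0047 0.044 ] [-1.9 -4.8  9.7] [-0.95  0.69  0.04] 0.0155
1.05 1.049 10.38 [0.5219 0.0047 0.044 ] [-1.2 -5.2  9.5] [-1.03  0.63  0.04] 0.016
1.1 1.098 10.73 [0.5219 0.0046 0.044 ] [-1.9 -5.   8.7] [-1.07  0.62  0.08] 0.0155
1.15 1.149 11.08 [0.5218 0.0045 0.044 ] [-1.8 -5.1  9.3] [-1.11  0.6   0.06] 0.0158
1.2 1.198 11.43 [0.5218 0.0045 0.044 ] [-1.8 -6.3  9.7] [-1.2   0.67  0.02] 0.0155
1.25 1.248 11.78 [0.5218 0.0044 0.044 ] [-3.  -5.9  9.8] [-1.14  0.65  0.08] 0.0158
1.3 1.298 12.13 [0.5218 0.0044 0.044 ] [-1.7 -6.2  8.6] [-1.24  0.67  0.09] 0.0159
```

View pics/w3.png

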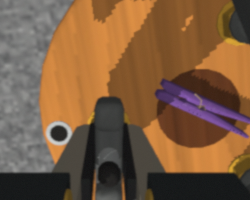

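Contact showed at about 0.83 rad: the sinking stopped, and both Fz and Mz rose. That leaves about 0.45 rad of tightening. Release, lift and check.

Run:
```python
from h import *
from bench import *
fingers.set_gripper(.045,10)
p=np.array(get_obs()["tool_pos"])
ctrl.line_to([p[0],p[1],.10],rate=.06,max_force=10)
ctrl.line_to([p[0],p[1],.19],rate=.15)
import pickle
c=calibration("wrist");w=read_camera("wrist")
cv2.imwrite("pics/w4.png",w[...,::-1]);pickle.dump(c,open("w4.pkl","wb"))
i=read_camera("side")[...,::-1];cv2.imwrite("pics/side4.png",i)
v=np.hstack([cv2.resize(w[120:250,190:350,::-1],None,fx=2.5,fy=2.5),cv2.resize(i[130:260,170:330],None,fx=2.5,fy=2.5)])
cv2.imwrite("pics/v4.png",v)
o=get_obs();print(o["clock"],np.round(o["wrist_force"],2),o["tool_pos"],o["grip_width"])
```

```text
14.7333 [ 0.29 -0.41 -0.06] [0.5203626  0.00554775 0.18835701] 0.04503323385495683
```

View pics/v4.png

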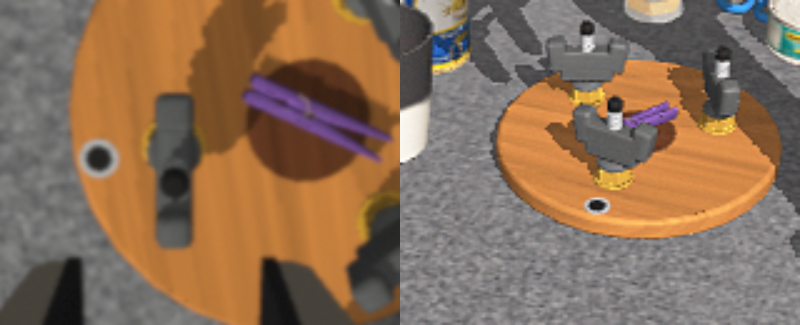

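The left half (wrist view) shows the bar still square to the jaws, ends at (176,93) and (174,247). In the right half (side view) the nut sits on its brass hex with the foot standing out as far as on the locked ones. One numeric check of the angle, then hand in.

Run:
```python
from h import *
import pickle
from bench import ticket,get_obs
c=pickle.load(open("w4.pkl","rb"))
f=lambda x,y:(190+x/2.5-.3,120+y/2.5-.3)
v=plane(c,f(176,93),.073)-plane(c,f(174,247),.073)
a=np.degrees(np.arctan2(v[1],v[0]));t=np.radians(66.5-a);print(a,np.hypot(*v[:2]),"turned",t)
print(plane(c,f(175,183),.09))
if 1.2<t<1.45: ticket.hand_in();print("handed in",get_obs()["clock"])
```

```text
-8.456602229823414 0.06525897645005016 turned 1.308239505018142
[0.52314346 0.00316166 0.09      ]
the job is handed in; nothing more can be done
the job is handed in; nothing more can be done
```

I ran the loose wing nut down about 1.3 rad clockwise, tightened it, let go, lifted clear and handed the job in. The clock read 14.7 s at the last check, against the 32 s limit.

- **Contact:** it met the hex nut at about 0.83 rad of turn. The sinking stopped there at TCP height 44 mm, the upward force rose by about 5 N, and the wrist moment rose by about 0.12 N m.
- **Tightening:** that leaves about 0.45–0.5 rad (roughly 27°) past contact. This is somewhat more than the 20° you asked for, and short of the hard end at 0.55.
- **Last checks:** the closing wrist picture gave 1.31 rad turned, matching the commanded 1.30. Its measured wing length was 65 mm instead of 60, because the ends were picked by eye. The nut looks seated on its hex like the locked ones, and the wrist force after release was below 1 N.
- **Locked nuts:** the gripper stayed well clear of them throughout.
- **Disagreements:** the wrist camera put the foot 2–3 mm away from where the other two cameras had it. The grip itself settled the position, with side forces below 7 N during the turn. The contact angle is inferred from forces, not read directly from the joint.

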